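Re-index the signing pad and check its two marks

ROBOT

A 6-joint arm with a two-finger parallel gripper is mounted at the origin on the work surface. World frame = base frame: x ahead of the robot, y to its left, z up, the work surface at z = 0. Lengths are in m, angles in rad, forces in N, time in s.
With the tool pointing down it reaches from about 0.375 to 0.975 m from the base axis. Payload 3.8 kg.
Tool frame: the origin (TCP) lies midway between the tips of the shut fingers; the grasp point (between the pads) lies 19 mm behind it (tcp_to_grasp is the distance from the TCP to the grasp point, in m); y points along the fingers, x is the direction in which the jaws open and shut, and the axes are right-handed (so a half turn about y gives the same grasp; the last joint's range is limited). The gripper opens to 88 mm and grips with 3 to 60 N. Pads are 18 mm wide; open, the fingers measure 123 mm over their backs; the gripper's body (75 mm by 187 mm) begins 45 mm behind the grasp point.
Start: joints at [-0.037, 0.264, 1.604, -0, 1.274, -0.037], TCP at [0.675, -0, 0.239] pointing down, gripper open.
Joint ranges: [-2.63, 2.63], [-0.94, 2.18], [0.31, 2.57], [-1.31, 4.45], [0, 2.66], [-2.55, 2.55]. Speed limits (rad/s): [2.57, 2.57, 3.14, 3.14, 3.14, 3.14].

INTERFACE

Orientations are given as a 3x3 rotation matrix whose columns are the frame's x, y, z axes.
In Python, from bench import observe, camera, camera_info, sign_off, trace, tcp_to_grasp gives the robot as it stands.
- The arm moves only by the tool move_arm, never from a script. Its argument "increments" is a list of rows, each a list of 4 numbers: the shift along the world's x, y, z in m, then the turn about the world's z in degrees. In form: [[x, y, z, twist], ...]. A call has 1 to 12 rows; each row shifts and turns the commanded pose from where the row before left it; what a row does not reach is not made up. A row lasts 1/8 s, in which the tool goes at most 62.5 mm and 10.7 degrees, less where a joint would pass 70% of its speed; a pose out of reach is approached as far as the arm can. A call with a gripper value outside its range is refused whole. "fingers" is the closure in counts, from 0 (fully open) to 255 (shut), set as the call begins (left out, the last holds). The fingers move at their own pace and stop on an object; "newtons" is the grip in N (left out, the last holds). Time passes only in rows, so rows that do not move let the fingers close. It gives the time, the measured TCP pose, the force and the opening at its end, in the units of the state.
- observe(): the state, without advancing time (a new reading comes with each control period).
- camera(name): name is "scene" or "side" or "wrist"; returns the picture (384x512x3 uint8, red, green, blue); there is no depth.
- camera_info(name): a dict with "K" (3x3 intrinsics, pixels), "dist" ([k1, k2, p1, p2, k3] as OpenCV has them; the pictures are not rectified), "extrinsics" (4x4, takes a point from world to camera coordinates); the wrist camera has in their place "T_tool_cam" (4x4, takes a point from camera to tool coordinates, whose origin is the TCP and whose axes are the tool frame's). Camera axes: x right, y down, z forward; pixel columns grow to the right and rows downward; lengths in m; the calibration is good to about 2 mm. A picture is of the moment at which its call begins: read the wrist's pose just before it. camera_info takes no time and is no camera call.
- sign_off(): hands the job in, once; it reports no verdict.
Trained networks look in the newest picture that a camera, given by its name, has taken for a name from the list of things; names that differ only in an ending like _2 or _b are one class to them, and where a whole thing is asked for, a point or a joint stands for the part that bears it (a point fixed in the world has none). Each returns a list of dicts, best first, with "conf" (0 to 1); they miss things now and then, are a little off and sometimes report something else, mostly with a low value. They report only what shows in the picture. A call takes as long as a camera call. They do not tell look-alikes from the thing itself.
- trace(name, camera): "region" (384x512 bool, what is visible of it) and "rect" ([left, top, right, bottom] in pixels, round what is visible of it).
The state is a dict: "time": time; "joint_pos": joint angles; "joint_vel": joint speeds; "tau": joint torques, N m; "eef_pos": TCP position; "tool_rot": TCP orientation; "ft_force": force on the tool from outside, world axes, zero at the start; "moment": the same for the moment, N m; "opening": opening from 0.0 (shut) to 1.0 (fully open).
Only numpy, scipy, OpenCV 4.12 (cv2) and the standard library are available. Lean on these libraries where they do the work, as an engineer would, in place of code of your own. Each camera call takes 0.05 s, during which the arm holds its last target.

TASK

Pull up the plunger knob of the signing pad's slide, move the pad along to the middle hole and let the plunger drop fully home there. Then take the stylus from its holder and, with its tip, lightly touch first the ring mark and then the cross mark on the screen, without pushing the screen down to its stop. Finally put the stylus back upright in its holder, collar down on the block, leaving the other things on the desk where they are.

Things in the scene. Friction and masses are not known exactly. Their poses are not given: they have to be found in the camera images.
- plunger (a joint): lift of the index plunger (m), along the vertical: 0 = pin fully home in a hole, 0.010 = pin tip just clear of the index strip, 0.016 = upper stop. A spring pushes it down with 4.5 N at 0, 6 N at 0.012; released over a hole it drops home by itself, released between holes it rests on the strip at about 0.010
- carriage (a joint): position of the pad carriage along its slide (m), growing from hole_start to hole_end: 0 = over the start hole, 0.080 = over the middle hole, 0.160 = over the end hole. Free-running with about 1.2 N of friction once the plunger is pulled; it stays where it is left. In a hole the pin has about 1.2 mm of play each way
- knob_center (a point): centre of the plunger's black round knob, 28 mm across and 22 mm high, its centre 69 mm above the desk at rest (11 mm above and below this point), standing alone on the narrow tongue of the carriage on the robot's side of the pad; its axis is vertical. Below it a neck of 18 mm, then a boss of 22 mm whose top is 21 mm below this point; the tongue's top is 37 mm below it. Moves with carriage and plunger
- hole_start (a point): mouth of the start hole in the steel index strip, 20 mm above the desk: the strip runs along the robot's side of the grey base plate (220 x 300 mm) and has three 10.5 mm holes in a row, 80 mm apart; the pin is in this one at the start. Fixed to the base plate; x axis points across the slide, from the strip towards the pad, y axis along the slide to the other holes
- hole_mid (a point): mouth of the middle hole of the strip, the target hole; the knob's axis stands over it when the carriage is there
- hole_end (a point): mouth of the last hole of the strip
- mark_ring (a point): centre of the ring mark (18 mm black ring) on the white screen of the signing pad, on the screen's surface, 46.5 mm above the desk; it lies in the half nearer the index strip and in the half nearer hole_end. The screen (93 x 103 mm) is set in a black rim that stands 1.5 mm above it and is part of the carriage, so the marks travel with it
- mark_cross (a point): centre of the cross mark (18 mm black upright cross) on the screen's surface; the corner diagonally across from the ring: farther from the strip, nearer hole_start
- screen (a joint): how far the screen is pressed down (m): 0 = untouched, 0.006 = at its stop. It is sprung: it starts to give at about 1 N and takes 0.9 N more for each mm, about 6 N at the stop
- stylus_grip (a point): the stylus: a round grey and black pen 125 mm long, standing upright in its holder, tip down. This point is on its axis, 90 mm above the tip, on the 13 mm thick black barrel (50 to 125 mm above the tip). A collar (24 mm across, 5 mm thick, underside 45 mm above the tip) rests on the holder's top; below it a 10 mm stem ends in a 12 mm long cone. z axis along the pen, away from the tip
- stylus_tip (a point): the stylus's tip, 3 mm across
- well_mouth (a point): centre of the mouth of the holder's well: a 16 mm hole, 50 mm deep, in the top of a grey block 70 x 70 mm and 55 mm high, fixed to the desk. With the stylus home its collar lies on the block and its tip is 45 mm below this point
- jar: clear lidded glass jar, 68 mm across, 85 mm high; loose, not to be disturbed; origin at the centre of its underside
- bottle: clear plastic bottle, 60 mm across, 150 mm high; loose, not to be disturbed; origin at the centre of its underside
- tape_roll: roll of tape lying flat, 84 mm across, 24 mm high; loose, not to be disturbed; origin at the centre of its underside
There are look-alikes about, which are no part of the job. What is shaped like the part that bears well_mouth but orange or red is not meant.

How it is judged:
On the way, in this order (a step that is already met when the one before it is completed fails the run):
1. the plunger is pulled clear of the index strip (value of joint plunger above 0.009 m), for 0.1 s.
2. the pad stands at the middle hole with the plunger home in it (value of joint carriage between 0.077 and 0.083 m and value of joint plunger below 0.002 m), for 0.2 s.
3. the stylus tip presses the screen at the ring mark, within 7 mm of its centre, the slide still locked at the middle hole (all of step 2 and value of joint screen above 0.0004 m and distance between stylus_tip and mark_ring below 0.007 m), for 0.1 s.
4. the stylus tip presses the screen at the cross mark, within 7 mm of its centre, the slide still locked at the middle hole (all of step 2 and value of joint screen above 0.0004 m and distance between stylus_tip and mark_cross below 0.007 m), for 0.1 s.
At the end, for the whole second after the job is handed in: The carriage is at the middle hole (0.080 m, within 3 mm) with the plunger home (within 2 mm); the stylus stands at rest in the holder's well, its tip within 8 mm of the well's axis and at least 41 mm below its mouth, upright within 0.15 rad; nothing presses the screen (all of step 2 and horizontal distance between stylus_tip and well_mouth below 0.008 m and z of stylus_tip in the frame of well_mouth below -0.041 m and angle between stylus_grip's own z axis and vertical below 0.15 rad and velocity of joint carriage below 0.01 m/s and linear speed of stylus below 0.02 m/s and value of joint screen below 0.0004 m); the robot touches nothing.
It fails at once if the screen is pushed down to its stop (beyond 5.5 mm) (value of joint screen above 0.0055 m).
It fails at once if a loose bystander (jar, bottle, tape roll) is moved by more than 30 mm (distance of any of jar, bottle, tape_roll from where it was at the start of the episode above 0.03 m).
It also fails if it takes over 69 s, if anything falls off the work surface, if the arm or the gripper's body presses on something with over 40 N, if the wrist force passes 120 N, or if a joint passes its speed limit or range.

## Working session

There is one attempt and no reset: what is moved stays moved. The work goes in short steps, Python scripts to look and compute and a tool call to move; the robot and the scene stay as the last step left them, time stands still between calls to the robot, and variables do not carry over. Pictures are saved under pics/ and viewed, and the job is handed in when it is done.

Besides the shell and the picture viewer there is one more tool, called as a command line: name --pt "numbers of a row" for each row, then --argument value for the rest. move_arm: Moves the arm, as the interface text tells. Its arguments: {"type":"object","properties":{"increments":{"type":"array"},"fingers":{"type":"number"},"newtons":{"type":"number"}},"required":["increments"]}

```bash
ls; mkdir -p pics
python3 - <<'E'
from bench import *
import cv2, numpy as np
print(tcp_to_grasp)
for c in ["scene","side","wrist"]:
    im=camera(c); cv2.imwrite(f"pics/{c}0.png",im[:,:,::-1])
    print(c,{k:np.round(np.array(v),4).tolist() for k,v in camera_info(c).items()})
s=observe(); print(s)
E
```

```text
pics
0.0187
scene {'K': [[353.7851, 0.0, 252.3259], [0.0, 353.7851, 193.4403], [0.0, 0.0, 1.0]], 'dist': [0.0152, 0.0, 0.0, 0.0, 0.0], 'extrinsics': [[0.4218, 0.9067, 0.0035, -0.1671], [0.7059, -0.3259, -0.6289, -0.2479], [-0.5691, 0.2677, -0.7774, 1.4664], [0.0, 0.0, 0.0, 1.0]]}
side {'K': [[379.9, 0.0, 256.0145], [0.0, 379.9, 188.0434], [0.0, 0.0, 1.0]], 'dist': [-0.0048, 0.0, 0.0, 0.0, 0.0], 'extrinsics': [[0.8506, -0.5257, 0.013, -0.3696], [-0.2504, -0.4267, -0.8691, 0.1998], [0.4624, 0.7359, -0.4945, 0.9498], [0.0, 0.0, 0.0, 1.0]]}
wrist {'K': [[265.0801, 0.0, 249.8857], [0.0, 265.0801, 189.6163], [0.0, 0.0, 1.0]], 'dist': [-0.0202, 0.0, 0.0, 0.0, 0.0], 'T_tool_cam': [[1.0, 0.0005, -0.0002, 0.0008], [0.0003, -0.3206, 0.9472, -0.1464], [0.0004, -0.9472, -0.3206, 0.0838], [0.0, 0.0, 0.0, 1.0]]}
{'time': 0.15, 'joint_pos': array([-3.68562753e-02,  2.64590058e-01,  1.60506424e+00, -3.07565312e-05,
        1.27371027e+00, -3.69457746e-02]), 'joint_vel': array([ 0.0007486 , -0.00014583, -0.00436028, -0.00020122, -0.00135953,
       -0.00090609]), 'tau': array([-3.11732474e-04, -5.02845919e+01, -3.57470334e+01,  7.29960459e-02,
        2.49771774e-02, -9.00718305e-05]), 'eef_pos': array([6.74441522e-01, 3.82436935e-05, 2.37665185e-01]), 'tool_rot': array([[ 9.99998426e-01, -1.77179474e-03, -9.84969120e-05],
       [ 9.85606778e-05,  3.59021563e-05,  9.99999994e-01],
       [-1.77179120e-03, -9.99998430e-01,  3.60767291e-05]]), 'ft_force': array([ 0.28991323,  0.36097921, -0.16051919]), 'moment': array([ 0.020949  , -0.00373785, -0.03424515]), 'opening': 1.0007273878725575}
```

View images.

View pics/scene0.png

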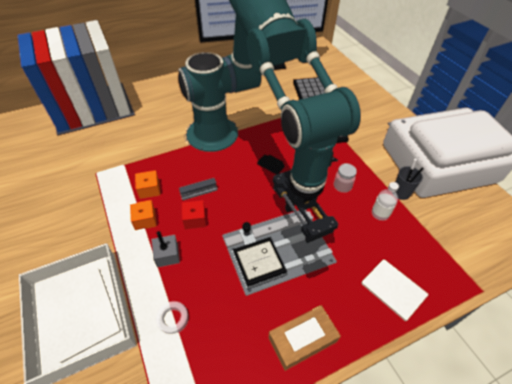

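View pics/side0.png

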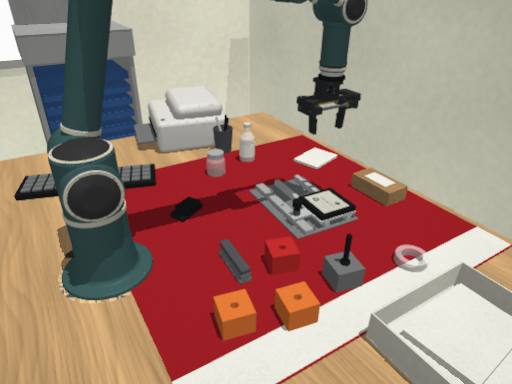

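View pics/wrist0.png

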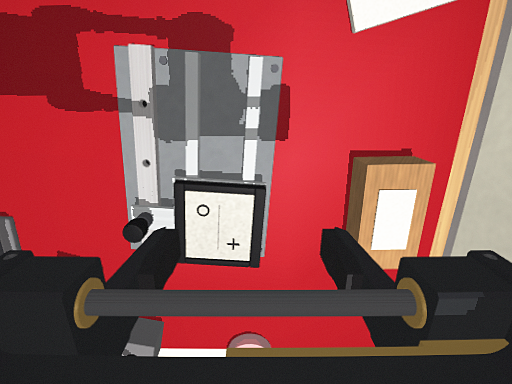

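```bash
cat > h.py <<'E'
from bench import *
import numpy as np, cv2
def campose(c,s=None):
    i=camera_info(c); K=np.array(i['K']);d=np.array(i['dist'])
    if c=='wrist':
        s=s or observe(); T=np.eye(4); T[:3,:3]=s['tool_rot'];T[:3,3]=s['eef_pos']
        E=np.linalg.inv(T@np.array(i['T_tool_cam']))
    else: E=np.array(i['extrinsics'])
    return K,d,E
def ray(c,uv,s=None):
    K,d,E=campose(c,s)
    p=cv2.undistortPoints(np.array([[uv]],float),K,d)[0,0]
    R=E[:3,:3]; o=-R.T@E[:3,3]; v=R.T@np.array([p[0],p[1],1]); return o,v/np.linalg.norm(v)
def onz(c,uv,z,s=None):
    o,v=ray(c,uv,s); return o+v*(z-o[2])/v[2]
def proj(c,P,s=None):
    K,d,E=campose(c,s)
    return cv2.projectPoints(np.array(P,float).reshape(-1,3),cv2.Rodrigues(E[:3,:3])[0],E[:3,3],K,d)[0][:,0]
def tri(rays):
    A=0;b=0
    for o,v in rays:
        M=np.eye(3)-np.outer(v,v);A=A+M;b=b+M@o
    return np.linalg.solve(A,b)
E
python3 - <<'E'
from h import *
np.set_printoptions(precision=4,suppress=True)
s=observe()
for n in ["knob_center","stylus_grip","stylus_tip","well_mouth","mark_ring","mark_cross","jar","bottle","tape_roll","hole_mid"]:
    for c in ["scene","side","wrist"]:
        try:
            r=trace(n,c)
            for q in r[:4]:
                ys,xs=np.nonzero(q['region']); print(n,c,round(q['conf'],2),np.round(q['rect']).tolist(),xs.mean().round(1),ys.mean().round(1))
        except Exception as e: print(n,c,e); break
for nm,uv,z in [('ring',(203,210.5),.0465),('cross',(233.5,243.5),.0465),('h_mid?',(146,163),.02),('h_end?',(143,104),.02)]:
    print(nm,onz('wrist',uv,z,s))
E
python3 - <<'E'
import cv2
for n,(x0,y0,x1,y1) in {'scene':(100,160,356,300),'side':(190,140,430,320),'wrist':(100,30,300,280)}.items():
    im=cv2.imread(f'pics/{n}0.png')[y0:y1,x0:x1]; k=min(780/(x1-x0),590/(y1-y0)); cv2.imwrite(f'pics/{n}0c.png',cv2.resize(im,None,fx=k,fy=k,interpolation=cv2.INTER_CUBIC)); print(n,k)
E
```

```text
knob_center scene 0.51 [240.0, 224.0, 250.0, 233.0] 246.2 226.9
knob_center side 0.74 [306.0, 194.0, 348.0, 212.0] 326.3 201.7
knob_center wrist 0.63 [123.0, 216.0, 150.0, 243.0] 135.4 230.0
stylus_grip scene 0.54 [157.0, 236.0, 169.0, 248.0] 161.3 240.5
stylus_grip side 0.69 [337.0, 233.0, 350.0, 268.0] 346.1 251.4
stylus_tip scene 0.67 [238.0, 244.0, 279.0, 278.0] 259.0 260.1
stylus_tip side 0.51 [340.0, 231.0, 349.0, 268.0] 345.8 251.2
stylus_tip side 0.19 [250.0, 174.0, 358.0, 237.0] 304.5 206.1
well_mouth scene 0.72 [150.0, 233.0, 181.0, 264.0] 165.6 251.7
well_mouth scene 0.7 [132.0, 197.0, 156.0, 230.0] 142.8 214.5
well_mouth scene 0.67 [138.0, 171.0, 160.0, 198.0] 147.4 184.3
well_mouth scene 0.65 [180.0, 200.0, 205.0, 230.0] 193.2 214.2
well_mouth side 0.85 [262.0, 238.0, 298.0, 273.0] 281.9 255.5
well_mouth side 0.8 [213.0, 289.0, 256.0, 339.0] 234.9 314.0
well_mouth side 0.66 [322.0, 255.0, 366.0, 289.0] 342.0 272.2
well_mouth wrist 0.87 [122.0, 321.0, 164.0, 356.0] 144.9 337.6
mark_ring scene 0.95 [239.0, 244.0, 281.0, 278.0] 259.3 260.0
mark_ring side 0.65 [304.0, 195.0,
[... 629 characters left out ...]
l scene 0.84 [157.0, 300.0, 186.0, 333.0] 171.8 317.6
tape_roll scene 0.23 [239.0, 245.0, 280.0, 278.0] 258.9 259.8
tape_roll side 0.61 [394.0, 245.0, 436.0, 270.0] 410.6 257.8
tape_roll wrist 0.8 [231.0, 333.0, 270.0, 351.0] 250.2 341.4
hole_mid scene 0.91 [228.0, 214.0, 337.0, 296.0] 274.5 252.4
hole_mid side 0.64 [250.0, 176.0, 355.0, 235.0] 304.0 206.2
hole_mid side 0.56 [237.0, 126.0, 258.0, 166.0] 247.1 145.2
hole_mid side 0.22 [293.0, 196.0, 304.0, 216.0] 297.3 204.2
hole_mid wrist 0.79 [115.0, 43.0, 284.0, 269.0] 198.1 148.4
ring [ 0.61   -0.061   0.0465]
cross [ 0.6512 -0.1127  0.0465]
h_mid? [ 0.5285 -0.      0.02  ]
h_end? [0.5342 0.0792 0.02  ]
scene 3.046875
side 3.25
wrist 2.36
```

View pics/scene0c.png

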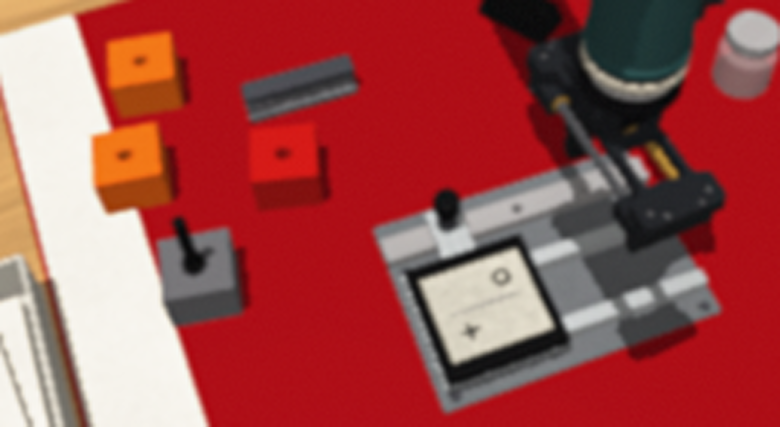

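View pics/wrist0c.png

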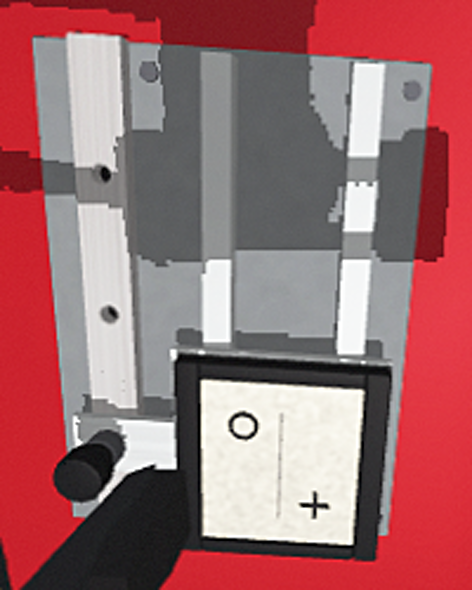

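View pics/side0c.png

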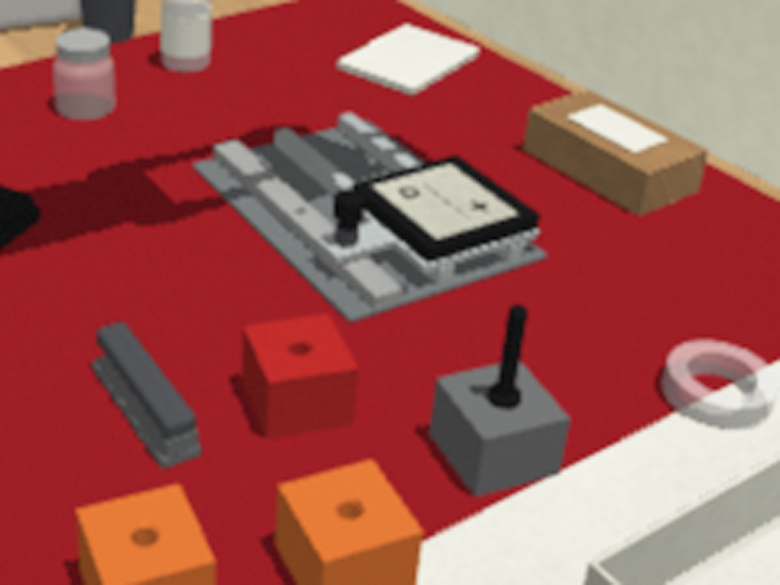

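Run:
```python
from h import *
np.set_printoptions(precision=4,suppress=True)
s=observe(); print(s['time'])
K={'scene':(246.4,226.9),'side':(297,204),'wrist':(135.2,230)}
for c,uv in K.items(): print('knob',c,onz(c,uv,.069,s))
print(tri([ray(c,uv,s) for c,uv in K.items()]))
for c in K: print(c,proj(c,[[.523,-.079,.069],[.523,-.079,.08],[.523,-.079,.058]],s).tolist())
# pen: barrel top and collar
P={'scene':((159,234.5),(163.8,247)),'side':((349.5,235.5),(346,262))}
for k,z in [(0,.135),(1,.057)]:
    for c in P: print('pen',c,onz(c,P[c][k],z))
    print(tri([ray(c,P[c][k]) for c in P]))
for n,c,uv,z in [('jar','scene',(345,178),.042),('bottle','scene',(385,201.6),.07),('tape','scene',(172,317),.012),('rim left','wrist',(175,222),.048),('rimbot','wrist',(220,266),.048),('red','scene',(193,212),.055),('or1','scene',(143,212),.055)]: print(n,onz(c,uv,z,s))
```

```text
1.65
knob scene [ 0.5227 -0.0794  0.069 ]
knob side [ 0.5197 -0.0849  0.069 ]
knob wrist [ 0.5228 -0.0802  0.069 ]
[ 0.5222 -0.0805  0.0671]
scene [[246.54920211632967, 226.94300521611876], [246.51636971107985, 224.95124927407403], [246.58152079853085, 228.903957482093]]
side [[296.67705701654245, 202.76959070359365], [296.9291264678417, 199.52326572468638], [296.4274428010032, 205.98392132497625]]
wrist [[135.20949419993036, 229.21307700759755], [131.74368077286636, 233.13659760706355], [138.47959199886265, 225.51247177752913]]
pen scene [ 0.4827 -0.3309  0.135 ]
pen side [ 0.4731 -0.3348  0.135 ]
[ 0.4787 -0.3305  0.1298]
pen scene [ 0.4769 -0.3306  0.057 ]
pen side [ 0.4757 -0.3353  0.057 ]
[ 0.4769 -0.3321  0.0553]
jar [0.464  0.3315 0.042 ]
bottle [0.623  0.3717 0.07  ]
tape [ 0.6716 -0.3718  0.012 ]
rim left [ 0.5707 -0.0784  0.048 ]
rimbot [ 0.6312 -0.1506  0.048 ]
red [ 0.389  -0.2088  0.055 ]
or1 [ 0.3212 -0.3553  0.055 ]
```

move_arm --pt "-0.019 -0.01 -0.01 10.7" --pt "-0.019 -0.01 -0.01 10.7" --pt "-0.019 -0.01 -0.01 10.7" --pt "-0.019 -0.01 -0.01 10.7" --pt "-0.019 -0.01 -0.01 10.7" --pt "-0.019 -0.01 -0.01 10.7" --pt "-0.019 -0.01 -0.01 10.7" --pt "-0.019 -0.0095 -0.01 10.7" --pt "0 0 0 0" --pt "0 0 0 0" --fingers 60

```text
time: 2.9
eef_pos: [0.524, -0.0794, 0.1594]
tool_rot: [[0.08, 0.002, -0.997], [0.997, 0.0, 0.08], [0.0, -1.0, -0.002]]
ft_force: [0.1, 0.2, 0.1]
opening: 0.764
```

Run:
```python
from h import *
np.set_printoptions(precision=4,suppress=True)
s=observe(); im=camera('wrist'); cv2.imwrite('pics/w1.png',cv2.resize(im[:,:,::-1],None,fx=1.5,fy=1.5)); 
print(s['time'],s['eef_pos'],s['tool_rot'],s['opening'])
r=trace('knob_center','wrist')
for q in r[:2]:
    ys,xs=np.nonzero(q['region']); print(q['conf'],q['rect'],xs.mean(),ys.mean())
print(proj('wrist',[[.523,-.0795,.08],[.523,-.0795,.069]],s))
```

```text
2.9 [ 0.524  -0.0794  0.1594] [[ 0.0802  0.0016 -0.9968]
 [ 0.9968  0.      0.0802]
 [ 0.0001 -1.     -0.0016]] 0.763836087048873
0.62 [238.4, 173.6, 265.0, 209.8] 249.16838046272494 191.280205655527
[[249.4877 195.3042]
 [249.5038 191.322 ]]
```

View pics/w1.png

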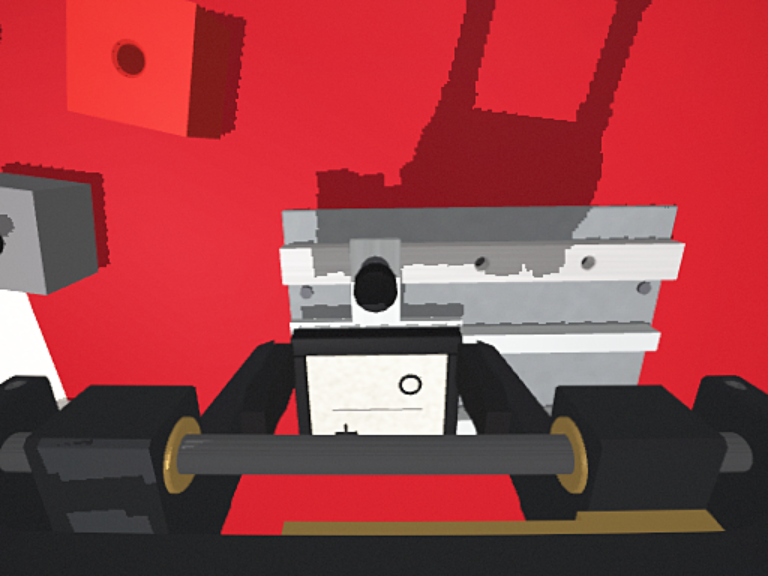

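move_arm --pt "-0.001 0 -0.03 0" --pt "0 0 -0.03 0" --pt "0 0 -0.03 0" --pt "0 0 -0.017 0" --pt "0 0 0 0"

```text
time: 3.62
eef_pos: [0.5214, -0.0791, 0.0506]
tool_rot: [[0.077, -0.002, -0.997], [0.997, 0.001, 0.077], [0.0, -1.0, 0.002]]
ft_force: [-0.2, -0.9, -0.1]
opening: 0.764
```

move_arm --pt "0 0 0 0" --pt "0 0 0 0" --pt "0 0 0 0" --pt "0 0 0 0" --fingers 255 --newtons 35

```text
time: 4.12
eef_pos: [0.5223, -0.0796, 0.0523]
tool_rot: [[0.077, 0.001, -0.997], [0.997, -0.0, 0.077], [-0.0, -1.0, -0.001]]
ft_force: [-1.0, 0.7, 1.4]
opening: 0.334
```

move_arm --pt "0 0 0.005 0" --pt "0 0 0.005 0" --pt "0 0 0.003 0" --pt "0 0 0 0" --pt "0 0 0 0"

```text
time: 4.75
eef_pos: [0.522, -0.0795, 0.0645]
tool_rot: [[0.077, -0.0, -0.997], [0.997, 0.0, 0.077], [0.0, -1.0, 0.0]]
ft_force: [2.7, 0.0, -6.4]
opening: 0.302
```

move_arm --pt "0.001 0.013 0 0" --pt "0.001 0.0135 0 0" --pt "0.001 0.0135 0 0" --pt "0.001 0.0135 0 0" --pt "0.001 0.0135 0 0" --pt "0.001 0.013 0 0" --pt "0 0 0 0" --pt "0 0 0 0" --pt "0 0 0 0"

```text
time: 5.88
eef_pos: [0.5274, 0.0004, 0.0645]
tool_rot: [[0.077, -0.001, -0.997], [0.997, 0.0, 0.077], [0.0, -1.0, 0.001]]
ft_force: [0.2, 1.7, -6.6]
opening: 0.302
```

Run:
```python
from h import *
np.set_printoptions(precision=4,suppress=True)
s=observe(); im=camera('scene'); cv2.imwrite('pics/s2.png',cv2.resize(im[190:310,200:360,::-1],None,fx=5,fy=5)); 
im=camera('wrist'); cv2.imwrite('pics/w2.png',cv2.resize(im[:,:,::-1],None,fx=1.5,fy=1.5)); 
print(s['time'],s['eef_pos'],s['ft_force'],s['opening'])
```

```text
5.875 [0.5274 0.0004 0.0645] [ 0.1867  1.705  -6.5918] 0.3018600565837725
```

View pics/w2.png

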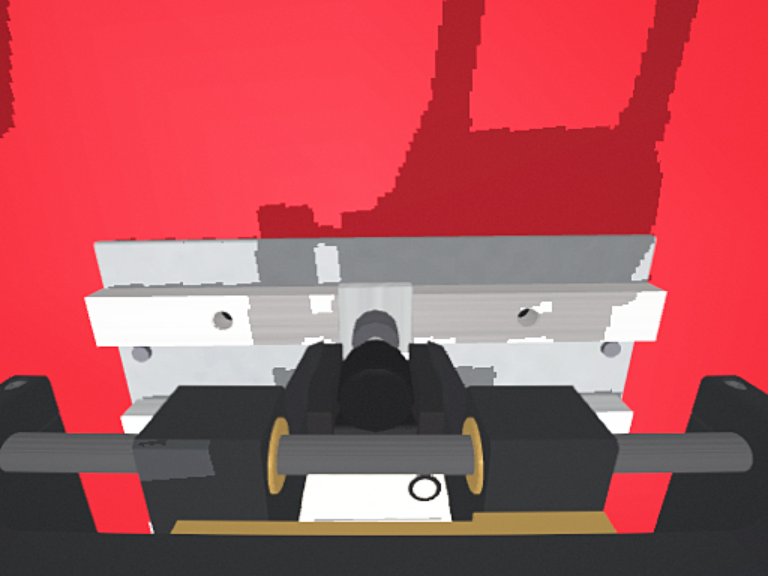

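View pics/s2.png

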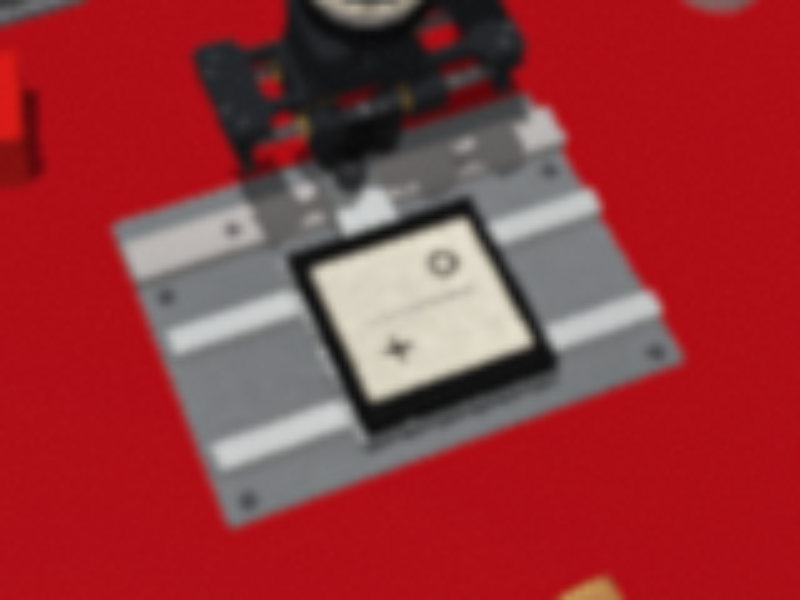

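move_arm --pt "0 0 -0.004 0" --pt "0 0 -0.004 0" --pt "0 0 -0.004 0" --pt "0 0 0 0" --pt "0 0 0 0"

```text
time: 6.6
eef_pos: [0.5275, 0.0003, 0.0524]
tool_rot: [[0.077, -0.001, -0.997], [0.997, -0.0, 0.077], [-0.0, -1.0, 0.001]]
ft_force: [-3.2, -0.2, -4.5]
opening: 0.301
```

move_arm --pt "0 0 0 0" --pt "0 0 0 0" --pt "0 0 0 0" --pt "0 0 0.03 0" --pt "0 0 0.04 0" --pt "0 0 0.05 0" --pt "0 0 0.05 0" --pt "0 0 0 0" --pt "0 0 0 0" --fingers 60

```text
time: 7.72
eef_pos: [0.528, 0.0005, 0.2227]
tool_rot: [[0.077, 0.001, -0.997], [0.997, -0.0, 0.077], [0.0, -1.0, -0.001]]
ft_force: [0.1, 0.3, -0.2]
opening: 0.763
```

Run:
```python
from h import *
np.set_printoptions(precision=4,suppress=True)
s=observe(); im=camera('wrist'); cv2.imwrite('pics/w3.png',cv2.resize(im[:,:,::-1],None,fx=1.5,fy=1.5)); 
print(s['time'],s['eef_pos'],s['ft_force'],s['opening'])
im=camera('side'); cv2.imwrite('pics/sd3.png',cv2.resize(im[150:290,230:420,::-1],None,fx=4,fy=4)); 
print(proj('side',[[.5283,.0003,.08],[.5283,.0003,.058]]), proj('wrist',[[.5283,.0003,.08],[.5283,.0003,.09]],s))
```

```text
7.725 [0.528  0.0005 0.2227] [ 0.1382  0.2562 -0.2034] 0.7630450390630756
[[282.544  187.3519]
 [282.2029 193.5894]] [[249.5457 177.3638]
 [249.534  179.8885]]
```

View pics/w3.png

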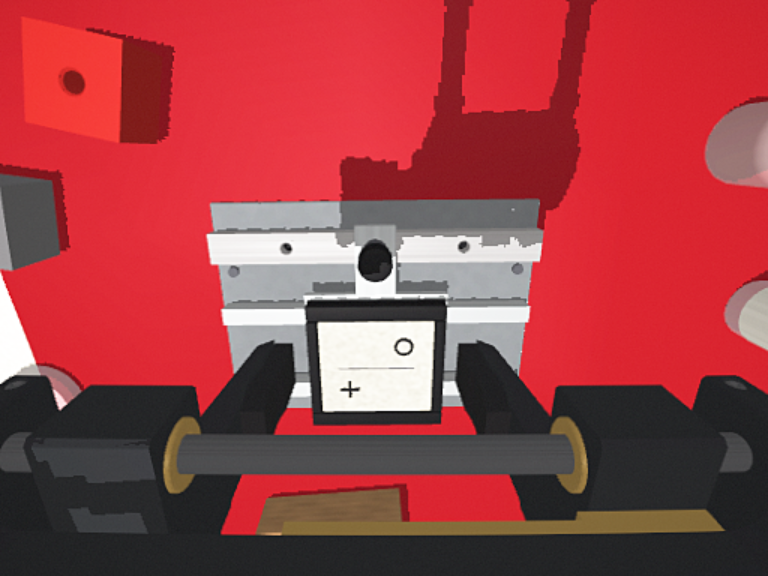

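View pics/sd3.png

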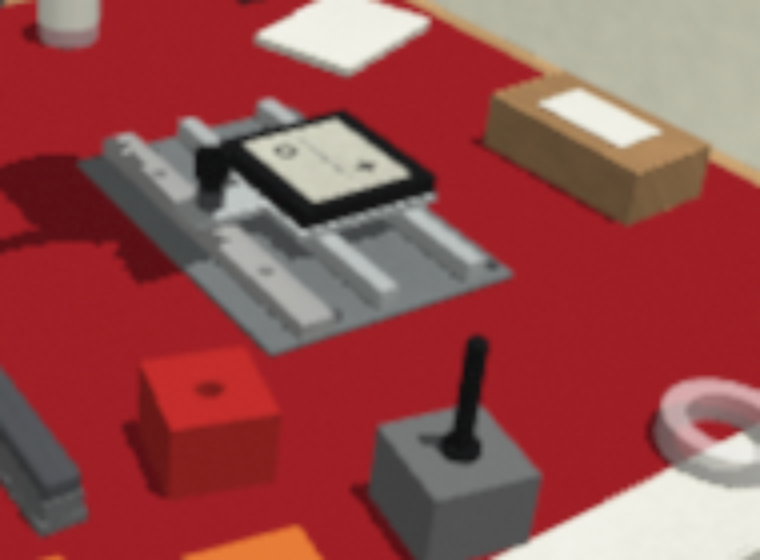

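Run:
```python
from h import *
np.set_printoptions(precision=4,suppress=True)
s=observe(); im=cv2.imread('pics/w3.png')
cv2.imwrite('pics/w3c.png',cv2.resize(im[310:420,310:450],None,fx=5,fy=5,interpolation=cv2.INTER_CUBIC))
g=cv2.cvtColor(im,cv2.COLOR_BGR2GRAY)[326:408,322:432]; 
n,l,st,ce=cv2.connectedComponentsWithStats((g<130).astype(np.uint8))
for i in range(1,n):
    if st[i][4]>20:
        x,y,w,h,a=st[i]; u,v=x+(w-1)/2+322,y+(h-1)/2+326
        p=((u+.5)/1.5-.5,(v+.5)/1.5-.5); print(st[i],u,v,onz('wrist',p,.0465,s))
print('pred ring',.61+.0057,-.061+.0798,'cross',.6512+.0057,-.1127+.0798)
```

```text
[ 72  12  19  18 117] 403.0 346.5 [0.6122 0.0194 0.0465]
[19 55 19 17 83] 350.0 389.0 [ 0.6527 -0.0324  0.0465]
pred ring 0.6157 0.018799999999999997 cross 0.6569 -0.0329
```

View pics/w3c.png

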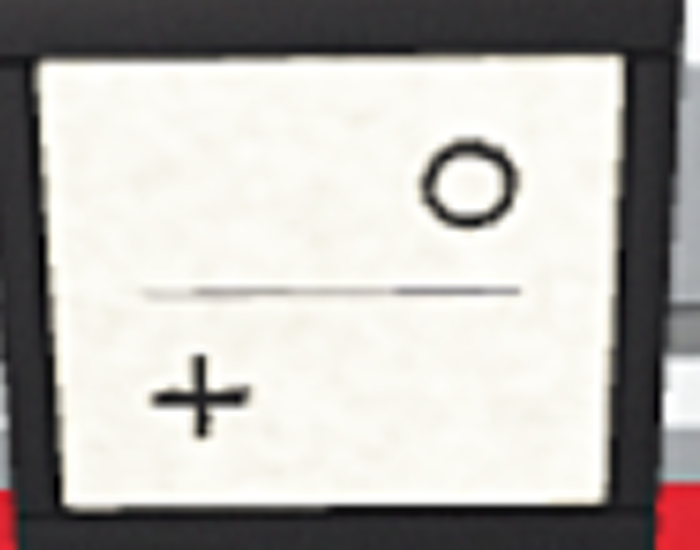

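Run:
```python
from h import *
np.set_printoptions(precision=4,suppress=True)
print(onz('scene',(288.1,241.9),.0465),onz('scene',(279.1,259.1),.0465))
# side crop x4 offset (230,150): ring (286,150) cross(366,166)
print(onz('side',(286.5/4+229.6,150.5/4+149.6),.0465),onz('side',(366.5/4+229.6,166/4+149.6),.0465))
s=observe()
print(onz('wrist',(286/1.5-.17,248/1.5-.17),.02,s),onz('wrist',(463/1.5-.17,246/1.5-.17),.02,s))
```

```text
[0.6128 0.0202 0.0465] [ 0.6536 -0.0324  0.0465]
[0.6164 0.0181 0.0465] [ 0.656  -0.0341  0.0465]
[ 0.5201 -0.0788  0.02  ] [0.5304 0.0792 0.02  ]
```

move_arm --pt "-0.007 -0.045 0 0" --pt "-0.007 -0.05 0 0" --pt "-0.007 -0.05 0 0" --pt "-0.007 -0.05 0 0" --pt "-0.007 -0.05 0 0" --pt "-0.007 -0.05 0 0" --pt "-0.008 -0.0365 0 0" --pt "0 0 0 0" --pt "0 0 0 0" --pt "0 0 0 0"

```text
time: 9.07
eef_pos: [0.478, -0.3296, 0.222]
tool_rot: [[0.075, -0.001, -0.997], [0.997, 0.001, 0.075], [0.001, -1.0, 0.001]]
ft_force: [0.3, -0.1, -0.2]
opening: 0.765
```

Run:
```python
from h import *
np.set_printoptions(precision=4,suppress=True)
s=observe(); im=camera('wrist'); cv2.imwrite('pics/w4.png',cv2.resize(im[:,:,::-1],None,fx=1.5,fy=1.5)); 
print(s['time'],s['eef_pos'],s['ft_force'],s['opening'])
for n in ['stylus_grip','well_mouth']:
  for q in trace(n,'wrist')[:2]:
    ys,xs=np.nonzero(q['region']); print(n,q['conf'],q['rect'],xs.mean(),ys.mean())
print(proj('wrist',[[.478,-.331,.135],[.478,-.331,.06],[.478,-.331,.055]],s)*1.5)
```

```text
9.075 [ 0.478  -0.3296  0.222 ] [ 0.3183 -0.14   -0.1691] 0.764999066310179
stylus_grip 0.79 [238.1, 161.0, 257.6, 197.0] 247.69459962756054 176.86405959031657
well_mouth 0.93 [174.9, 1.0, 247.4, 64.5] 209.06317016317016 30.194871794871794
well_mouth 0.92 [308.4, 32.2, 394.7, 115.7] 349.9033094098884 76.35187400318979
[[372.2036 290.7268]
 [372.705  259.4489]
 [372.7307 257.8526]]
```

View pics/w4.png

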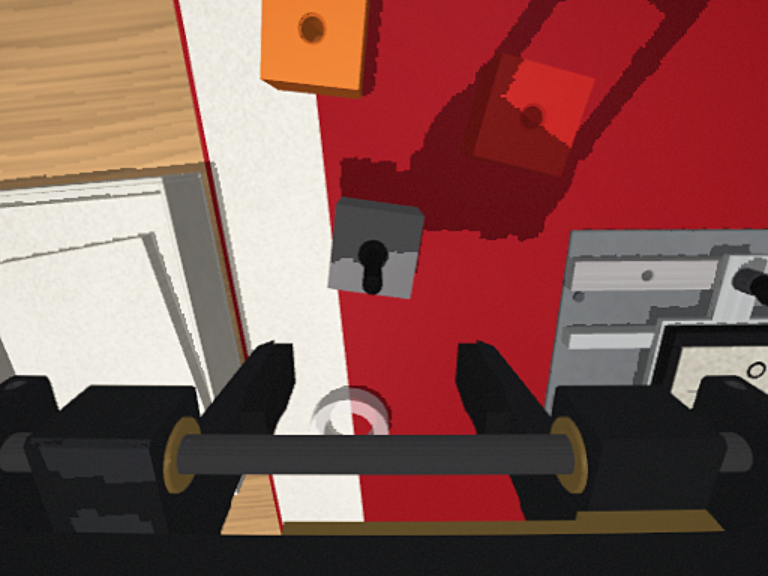

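move_arm --pt "-0.001 -0.001 -0.03 0" --pt "0 0 -0.04 0" --pt "0 0 -0.04 0" --pt "0 0 -0.029 0" --pt "0 0 0 0" --pt "0 0 0 0"

```text
time: 9.98
eef_pos: [0.4779, -0.3323, 0.085]
tool_rot: [[0.076, 0.001, -0.997], [0.997, -0.001, 0.076], [-0.001, -1.0, -0.002]]
ft_force: [1.2, -0.2, 0.4]
opening: 0.763
```

Run:
```python
from h import *
np.set_printoptions(precision=4,suppress=True)
s=observe(); im=camera('wrist'); cv2.imwrite('pics/w5.png',cv2.resize(im[:,:,::-1],None,fx=1.5,fy=1.5)); 
im=camera('side'); cv2.imwrite('pics/sd5.png',cv2.resize(im[180:320,270:420,::-1],None,fx=4,fy=4)); 
print(s['time'],s['eef_pos'],s['ft_force'],s['opening'])
print(proj('wrist',[[.477,-.331,.135],[.477,-.331,.06]],s)*1.5)
```

```text
9.975 [ 0.4779 -0.3323  0.085 ] [ 1.2027 -0.1897  0.4085] 0.7626307151968307
[[378.021  442.1216]
 [376.9916 332.1647]]
```

View pics/w5.png

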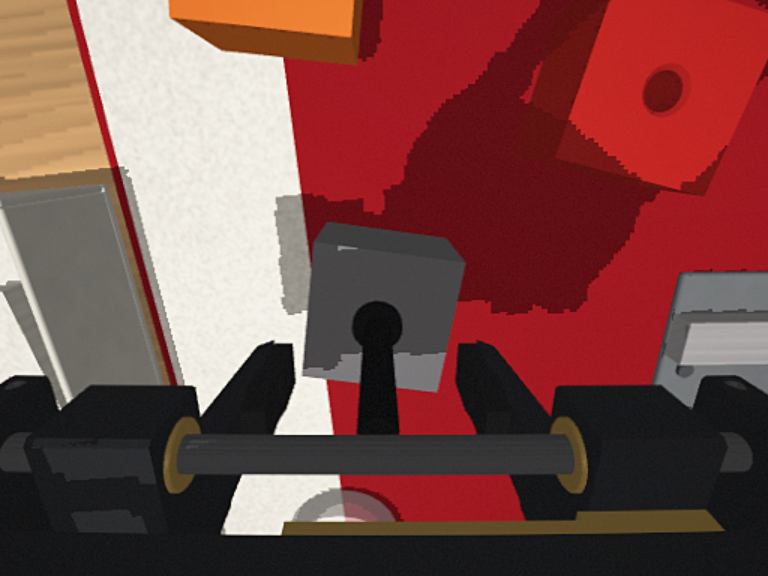

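View pics/sd5.png

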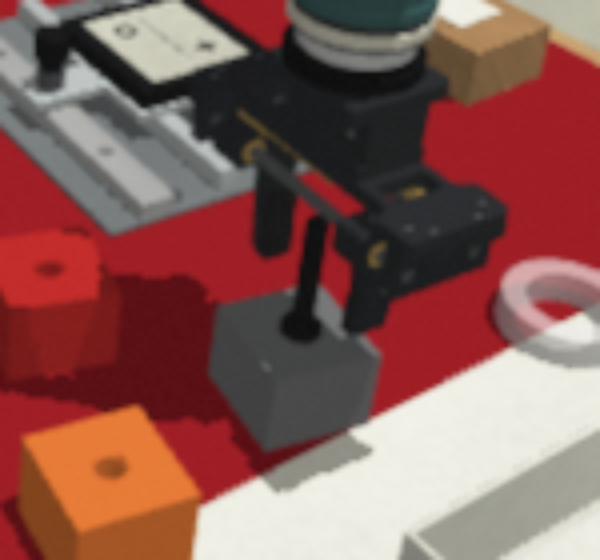

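move_arm --pt "-0.002 0 -0.002 0" --pt "0 0 0 0" --pt "0 0 0 0"

```text
time: 10.45
eef_pos: [0.475, -0.3321, 0.082]
tool_rot: [[0.077, 0.0, -0.997], [0.997, -0.0, 0.077], [-0.0, -1.0, -0.0]]
ft_force: [-0.0, -0.6, 0.4]
opening: 0.768
```

move_arm --pt "0 0 0 0" --pt "0 0 0 0" --pt "0 0 0 0" --pt "0 0 0 0" --pt "0 0 0 0" --pt "0 0 0 0" --fingers 255 --newtons 30

```text
time: 11.2
eef_pos: [0.475, -0.332, 0.0817]
tool_rot: [[0.077, -0.0, -0.997], [0.997, 0.0, 0.077], [0.0, -1.0, 0.0]]
ft_force: [0.3, -0.7, -1.2]
opening: 0.135
```

move_arm --pt "0 0 0.02 0" --pt "0 0 0.03 0" --pt "0 0 0.04 0" --pt "0 0 0.04 0" --pt "0 0 0 0" --pt "0 0 0 0" --pt "0 0 0 0"

```text
time: 12.08
eef_pos: [0.474, -0.3312, 0.21]
tool_rot: [[0.077, -0.002, -0.997], [0.997, 0.002, 0.077], [0.002, -1.0, 0.003]]
ft_force: [-0.5, 0.8, -1.0]
opening: 0.139
```

Run:
```python
from h import *
np.set_printoptions(precision=4,suppress=True)
s=observe(); im=camera('wrist'); cv2.imwrite('pics/w6.png',cv2.resize(im[:,:,::-1],None,fx=1.5,fy=1.5)); 
im=camera('side'); cv2.imwrite('pics/sd6.png',cv2.resize(im[140:300,270:420,::-1],None,fx=3.7,fy=3.7)); 
im=camera('scene'); cv2.imwrite('pics/sc6.png',cv2.resize(im[150:290,110:240,::-1],None,fx=4,fy=4)); 
print(s['time'],s['eef_pos'],s['ft_force'],s['opening'])
e=s['eef_pos']
P=[e+[0,0,-.0717],e+[0,0,-.0597],e+[0,0,-.0267],e+[0,0,-.0217],e+[0,0,.0533]]
print(proj('wrist',P,s)*1.5); print((proj('side',P)-[270,140])*3.7);print((proj('scene',P)-[110,150])*4)
w=np.array([.475,-.332,.055]);print(proj('wrist',[w],s)*1.5)
```

```text
12.075 [ 0.474  -0.3312  0.21  ] [-0.521   0.7622 -1.0053] 0.13907244673011754
[[374.3042 299.5369]
 [374.3119 307.1463]
 [374.3378 332.7489]
 [374.3426 337.3781]
 [374.4604 452.2672]]
[[291.8453 345.5256]
 [294.5026 329.4757]
 [302.0028 284.1594]
 [303.1646 277.138 ]
 [321.4465 166.5736]]
[[191.1795 326.1944]
 [187.6809 316.8399]
 [177.7079 290.1839]
 [176.15   286.0211]
 [151.1542 219.2798]]
[[373.4071 263.3001]]
```

View pics/w6.png

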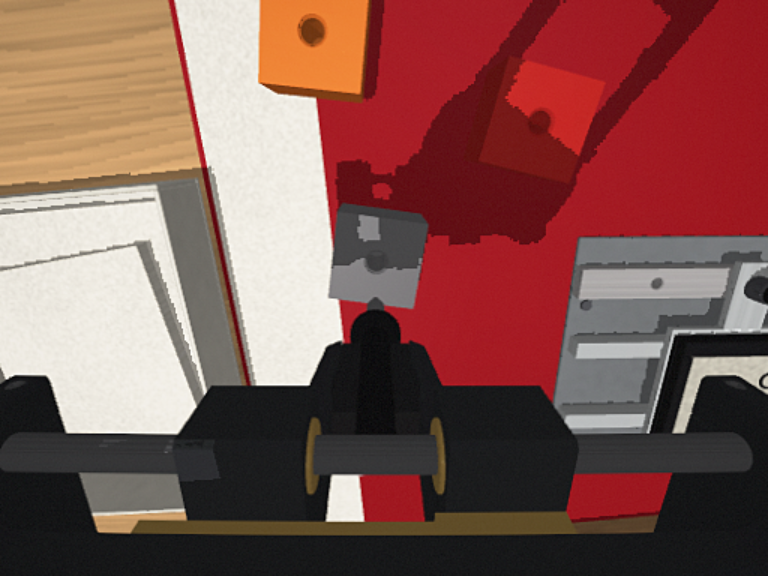

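View pics/sd6.png

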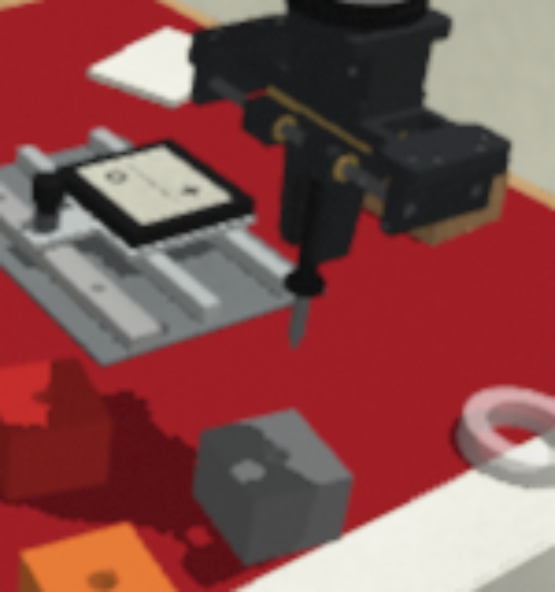

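View pics/sc6.png

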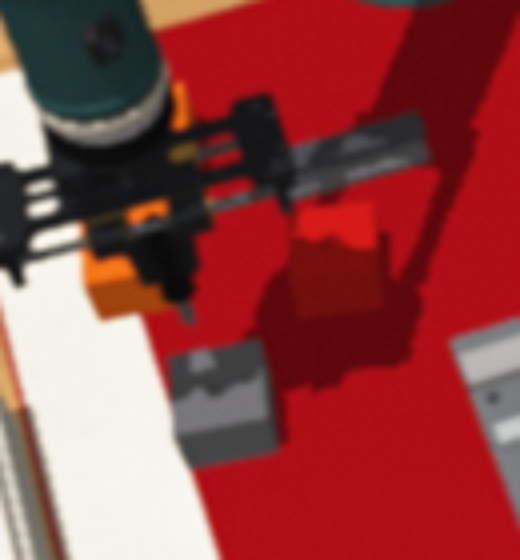

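move_arm --pt "0.01 0.025 0 0" --pt "0.0175 0.044 0 0" --pt "0.0175 0.044 0 0" --pt "0.0175 0.044 0 0" --pt "0.0175 0.044 0 0" --pt "0.0175 0.044 0 0" --pt "0.0175 0.044 -0.01 0" --pt "0.0155 0.04 -0.03 0" --pt "0.009 0.022 -0.03 0" --pt "0 0 -0.01 0" --pt "0 0 0 0" --pt "0 0 0 0"

```text
time: 13.72
eef_pos: [0.6151, 0.018, 0.1328]
tool_rot: [[0.078, 0.002, -0.997], [0.997, -0.0, 0.078], [-0.0, -1.0, -0.002]]
ft_force: [0.6, -0.2, -1.0]
opening: 0.139
```

Run:
```python
from h import *
np.set_printoptions(precision=4,suppress=True)
s=observe(); im=camera('wrist'); cv2.imwrite('pics/w7.png',cv2.resize(im[:,:,::-1],None,fx=1.5,fy=1.5)); 
im=camera('side'); cv2.imwrite('pics/sd7.png',cv2.resize(im[120:240,220:370,::-1],None,fx=5,fy=5)); 
im=camera('scene'); cv2.imwrite('pics/sc7.png',cv2.resize(im[190:300,220:350,::-1],None,fx=5,fy=5)); 
print(s['time'],s['eef_pos'],s['ft_force'],s['opening'])
e=s['eef_pos']
P=[e+[0,0,-.0717],[e[0],e[1],.0465]]
print(proj('wrist',P,s)*1.5); print((proj('side',P)-[220,120])*5);print((proj('scene',P)-[220,190])*5)
```

```text
13.725 [0.6151 0.018  0.1328] [ 0.5665 -0.2303 -1.0147] 0.13889237453061878
[[374.5293 299.0546]
 [374.5518 290.6617]]
[[406.1821 316.8903]
 [404.5521 336.7339]]
[[341.0311 251.117 ]
 [339.073  263.6676]]
```

View pics/w7.png

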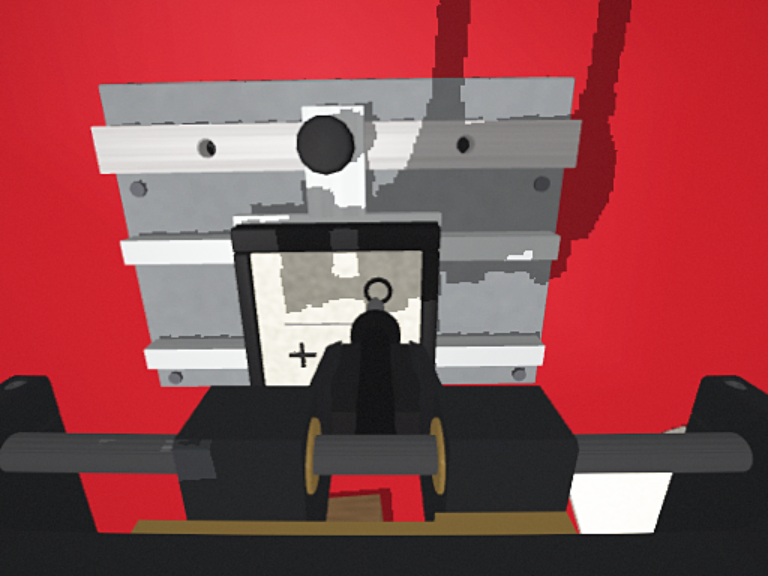

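View pics/sd7.png

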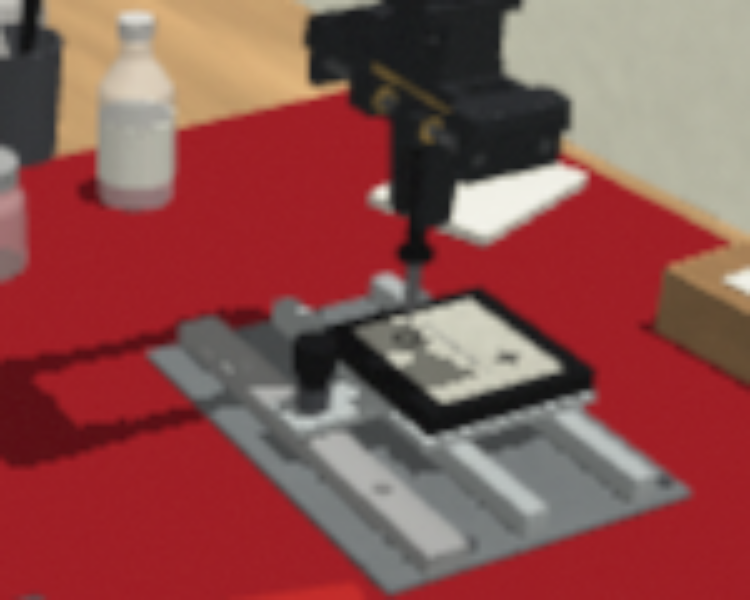

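View pics/sc7.png

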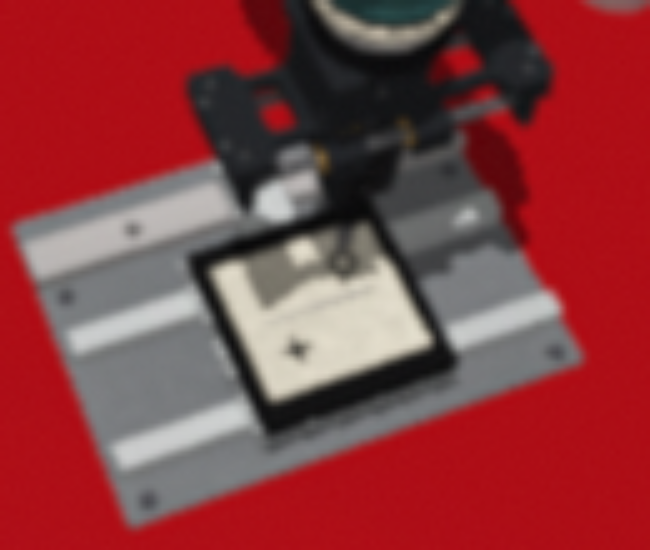

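move_arm --pt "0 0.0005 -0.006 0" --pt "0 0 -0.005 0" --pt "0 0 -0.002 0" --pt "0 0 0 0" --pt "0 0 0 0"

```text
time: 14.5
eef_pos: [0.6146, 0.0195, 0.1187]
tool_rot: [[0.077, 0.0, -0.997], [0.997, -0.0, 0.077], [0.0, -1.0, -0.0]]
ft_force: [0.3, 0.4, -0.7]
opening: 0.141
```

move_arm --pt "0 0 -0.001 0" --pt "0 0 -0.0008 0" --pt "0 0 0 0" --pt "0 0 0 0"

```text
time: 15.0
eef_pos: [0.6147, 0.0195, 0.1172]
tool_rot: [[0.077, 0.001, -0.997], [0.997, 0.0, 0.077], [0.0, -1.0, -0.001]]
ft_force: [0.3, -0.0, 0.9]
opening: 0.137
```

move_arm --pt "0 0 -0.0008 0" --pt "0 0 0 0" --pt "0 0 0 0"

```text
time: 15.38
eef_pos: [0.6147, 0.0195, 0.1163]
tool_rot: [[0.077, 0.0, -0.997], [0.997, 0.0, 0.077], [0.0, -1.0, -0.0]]
ft_force: [-0.4, -0.5, 1.6]
opening: 0.137
```

Run:
```python
from h import *
np.set_printoptions(precision=4,suppress=True)
s=observe(); im=camera('wrist'); cv2.imwrite('pics/w8.png',cv2.resize(im[130:270,150:350,::-1],None,fx=4,fy=4)); 
print(s['time'],s['eef_pos'],s['ft_force'],s['opening'])
```

```text
15.375 [0.6147 0.0195 0.1163] [-0.3576 -0.5381  1.6302] 0.1374111469425852
```

View pics/w8.png

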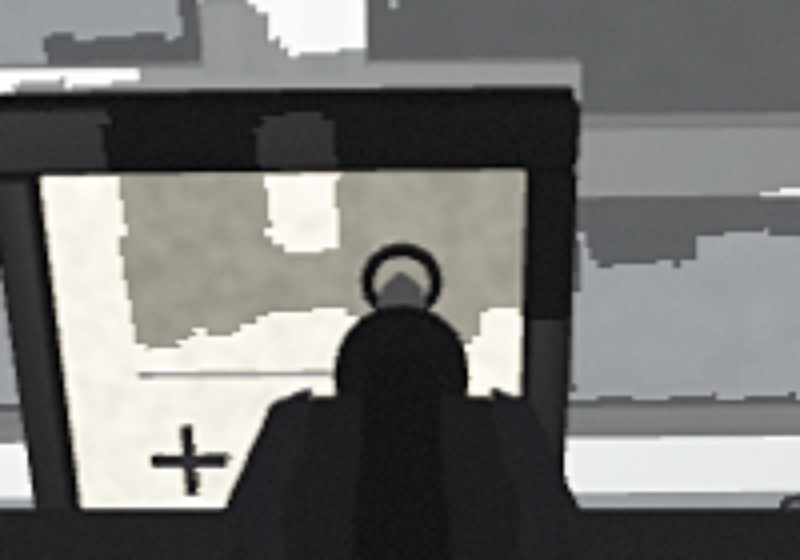

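move_arm --pt "0 0 0.007 0" --pt "0 0 0.007 0" --pt "0.013 -0.017 0 0" --pt "0.014 -0.018 0 0" --pt "0.0135 -0.017 0 0" --pt "0 0 0 0" --pt "0 0 -0.006 0" --pt "0 0 -0.0055 0" --pt "0 0 0 0" --pt "0 0 0 0"

```text
time: 16.68
eef_pos: [0.6547, -0.032, 0.1186]
tool_rot: [[0.076, -0.0, -0.997], [0.997, 0.0, 0.076], [0.0, -1.0, 0.0]]
ft_force: [0.1, -0.8, -0.9]
opening: 0.137
```

Run:
```python
from h import *
np.set_printoptions(precision=4,suppress=True)
s=observe(); im=camera('wrist'); cv2.imwrite('pics/w9.png',cv2.resize(im[130:270,150:350,::-1],None,fx=4,fy=4)); 
print(s['time'],s['eef_pos'],s['ft_force'],s['opening'])
```

```text
16.675 [ 0.6547 -0.032   0.1186] [ 0.06   -0.8403 -0.927 ] 0.13679389379167392
```

View pics/w9.png

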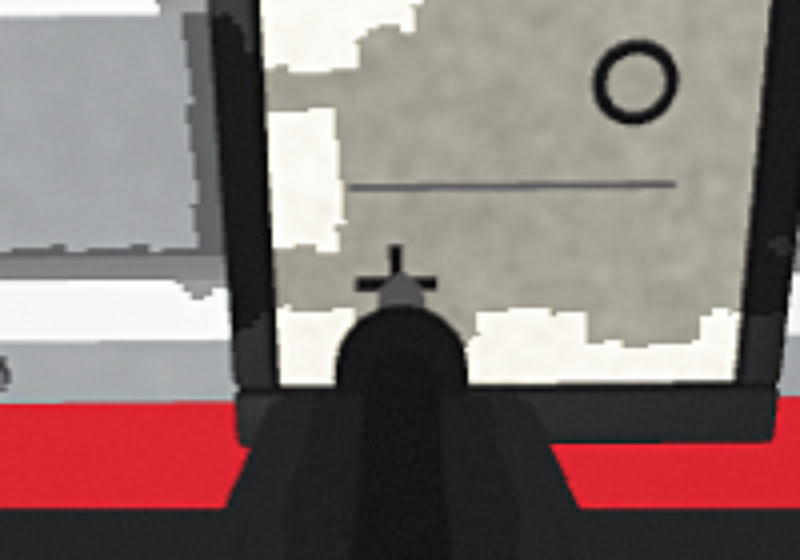

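move_arm --pt "0.001 -0.001 0 0" --pt "0 0 -0.001 0" --pt "0 0 -0.001 0" --pt "0 0 -0.0005 0" --pt "0 0 0 0" --pt "0 0 0 0" --pt "0 0 0 0"

```text
time: 17.6
eef_pos: [0.6562, -0.0335, 0.1163]
tool_rot: [[0.077, 0.001, -0.997], [0.997, -0.0, 0.077], [-0.0, -1.0, -0.001]]
ft_force: [0.2, 0.4, 1.2]
opening: 0.134
```

Run:
```python
from h import *
np.set_printoptions(precision=4,suppress=True)
s=observe(); im=camera('wrist'); cv2.imwrite('pics/w10.png',cv2.resize(im[130:270,150:350,::-1],None,fx=4,fy=4)); 
print(s['time'],s['eef_pos'],s['ft_force'],s['opening'])
```

```text
17.6 [ 0.6562 -0.0335  0.1163] [0.2308 0.4481 1.1861] 0.1339768840451118
```

View pics/w10.png

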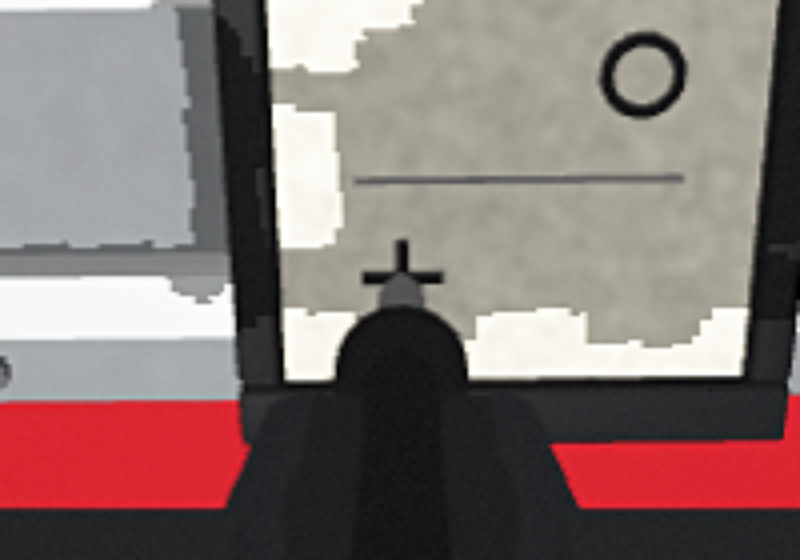

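move_arm --pt "0 0 0.02 0" --pt "0 0 0.04 0" --pt "-0.01 -0.02 0.0356 0" --pt "-0.026 -0.043 0 0" --pt "-0.026 -0.043 0 0" --pt "-0.026 -0.043 0 0" --pt "-0.026 -0.043 0 0" --pt "-0.026 -0.043 0 0" --pt "-0.026 -0.043 0 0" --pt "-0.015 -0.0205 0 0" --pt "0 0 0 0" --pt "0 0 0 0"

```text
time: 19.15
eef_pos: [0.4753, -0.3315, 0.2123]
tool_rot: [[0.077, 0.001, -0.997], [0.997, 0.0, 0.077], [0.0, -1.0, -0.001]]
ft_force: [-0.7, 0.4, -0.1]
opening: 0.14
```

move_arm --pt "0 0 -0.03 0" --pt "0 0 -0.03 0" --pt "0 0 -0.01 0" --pt "0 0 0 0" --pt "0 0 0 0" --pt "0 0 0 0"

```text
time: 19.9
eef_pos: [0.4759, -0.3325, 0.1432]
tool_rot: [[0.077, 0.002, -0.997], [0.997, -0.002, 0.077], [-0.001, -1.0, -0.002]]
ft_force: [0.0, 0.4, -0.6]
opening: 0.136
```

Run:
```python
from h import *
np.set_printoptions(precision=4,suppress=True)
s=observe(); im=camera('wrist'); cv2.imwrite('pics/w11.png',cv2.resize(im[:,:,::-1],None,fx=1.5,fy=1.5)); 
im=camera('side'); cv2.imwrite('pics/sd11.png',cv2.resize(im[180:300,280:410,::-1],None,fx=4.5,fy=4.5)); 
print(s['time'],s['eef_pos'],s['ft_force'],s['opening'])
```

```text
19.9 [ 0.4759 -0.3325  0.1432] [ 0.0438  0.3799 -0.625 ] 0.13614836984452275
```

View pics/w11.png

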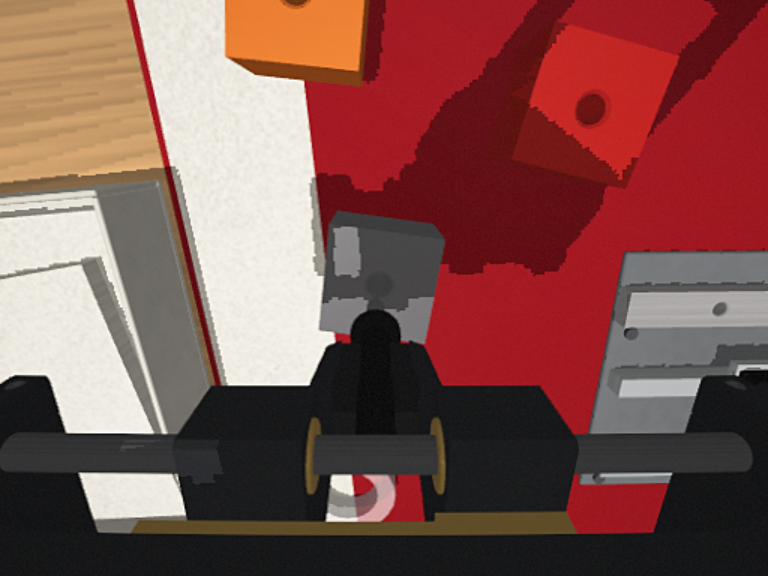

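View pics/sd11.png

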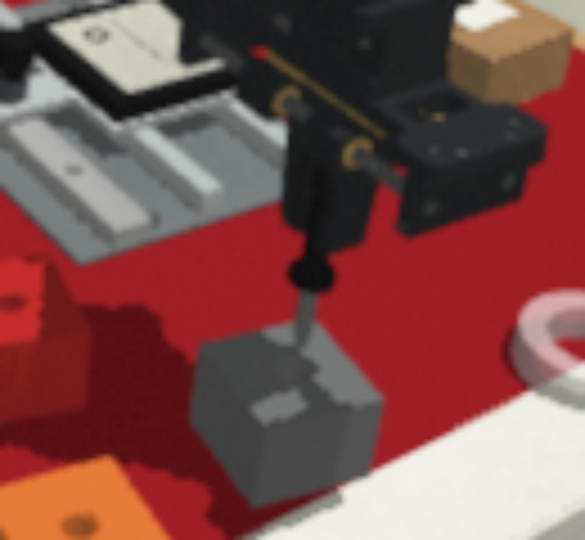

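Run:
```python
from h import *
np.set_printoptions(precision=4,suppress=True)
s=observe();e=s['eef_pos'];print(e,s['time'])
print(proj('wrist',[e+[0,0,-.0717],[e[0],e[1],.055],[.475,-.332,.055]],s)*1.5, onz('wrist',(379/1.5-.17,284/1.5-.17),.055,s))
im=camera('wrist'); cv2.imwrite('pics/w12.png',cv2.resize(im[130:250,190:310,::-1],None,fx=5,fy=5,interpolation=cv2.INTER_CUBIC)); 
print((proj('wrist',[[.475,-.332,.055],[.472,-.332,.055]],s)-[190,130]+.5)*5-.5)
```

```text
[ 0.4755 -0.3324  0.1428] 20.0
[[374.6264 299.0645]
 [374.665  289.9008]
 [375.2598 289.0841]] [ 0.4717 -0.3296  0.055 ]
[[302.8657 315.614 ]
 [301.6425 300.4865]]
```

View pics/w12.png

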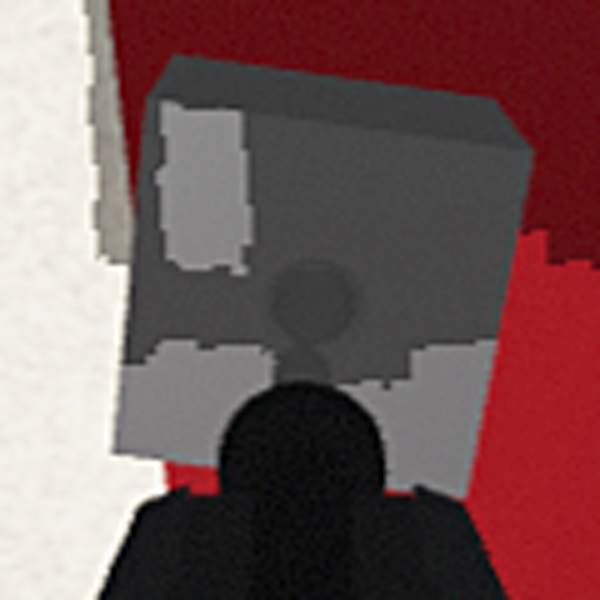

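move_arm --pt "-0.0015 0.0015 -0.01 0" --pt "0 0 -0.01 0" --pt "0 0 -0.005 0" --pt "0 0 0 0" --pt "0 0 0 0"

```text
time: 20.68
eef_pos: [0.4736, -0.3306, 0.1168]
tool_rot: [[0.077, 0.0, -0.997], [0.997, -0.0, 0.077], [-0.0, -1.0, -0.0]]
ft_force: [0.1, -0.4, -0.3]
opening: 0.136
```

Run:
```python
from h import *
np.set_printoptions(precision=4,suppress=True)
s=observe();e=s['eef_pos'];print(e,s['time'],s['ft_force'])
im=camera('wrist'); cv2.imwrite('pics/w13.png',cv2.resize(im[130:250,190:310,::-1],None,fx=5,fy=5,interpolation=cv2.INTER_CUBIC));
```

```text
[ 0.4736 -0.3306  0.1168] 20.675 [ 0.1042 -0.4033 -0.2769]
```

View pics/w13.png

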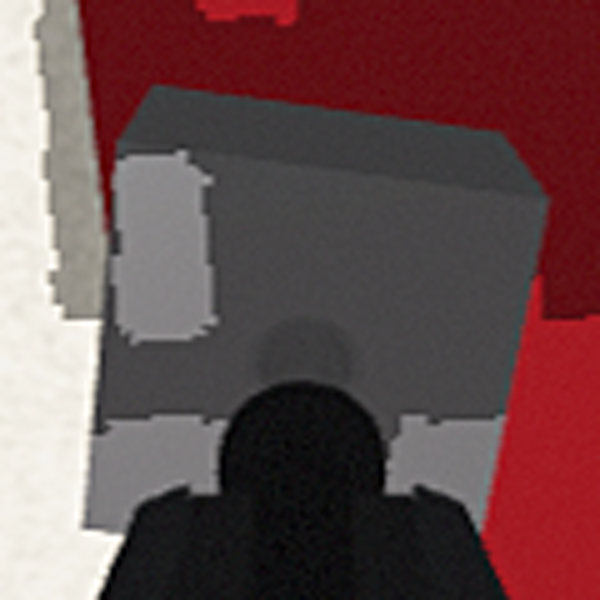

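move_arm --pt "0 0 -0.01 0" --pt "0 0 -0.01 0" --pt "0 0 -0.01 0" --pt "0 0 0 0" --pt "0 0 0 0" --pt "0 0 0 0"

```text
time: 21.48
eef_pos: [0.4738, -0.3308, 0.0871]
tool_rot: [[0.077, 0.001, -0.997], [0.997, -0.0, 0.077], [-0.0, -1.0, -0.001]]
ft_force: [-0.3, 0.4, -0.8]
opening: 0.137
```

move_arm --pt "0 0 -0.003 0" --pt "0 0 -0.0015 0" --pt "0 0 0 0" --pt "0 0 0 0"

```text
time: 21.98
eef_pos: [0.4735, -0.3305, 0.0822]
tool_rot: [[0.077, -0.0, -0.997], [0.997, 0.0, 0.077], [0.0, -1.0, 0.0]]
ft_force: [-0.2, 0.0, 0.3]
opening: 0.137
```

move_arm --pt "0 0 0 0" --pt "0 0 0 0" --pt "0 0 0 0" --pt "0 0 0 0" --pt "0 0 0 0" --fingers 40

```text
time: 22.6
eef_pos: [0.4735, -0.3305, 0.0822]
tool_rot: [[0.077, -0.0, -0.997], [0.997, 0.0, 0.077], [0.0, -1.0, 0.0]]
ft_force: [0.2, -0.5, 0.1]
opening: 0.678
```

move_arm --pt "0 0 0.02 0" --pt "0 0 0.04 0" --pt "0 0 0.05 0" --pt "0 0 0.03 0" --pt "0 0 0 0" --pt "0 0 0 0" --pt "0 0 0 0"

```text
time: 23.48
eef_pos: [0.4725, -0.3298, 0.2204]
tool_rot: [[0.077, -0.003, -0.997], [0.997, 0.002, 0.077], [0.002, -1.0, 0.003]]
ft_force: [0.8, -0.1, 0.3]
opening: 0.845
```

Run:
```python
from h import *
np.set_printoptions(precision=4,suppress=True)
s=observe(); im=camera('wrist'); cv2.imwrite('pics/w14.png',cv2.resize(im[:,:,::-1],None,fx=1.5,fy=1.5)); 
im=camera('side'); cv2.imwrite('pics/sd14.png',cv2.resize(im[140:320,210:440,::-1],None,fx=3.25,fy=3.25)); 
im=camera('scene'); cv2.imwrite('pics/sc14.png',cv2.resize(im[150:340,130:410,::-1],None,fx=2.8,fy=2.8)); 
print(s['time'],s['eef_pos'],s['ft_force'],s['opening'])
for n in ['jar','bottle','tape_roll']:
    for c in ['scene','side']:
        r=trace(n,c); print(n,c,r[0]['rect'] if r else None)
```

```text
23.475 [ 0.4725 -0.3298  0.2204] [ 0.7756 -0.0737  0.2937] 0.8452634425460176
jar scene [331.5, 166.2, 357.7, 193.2]
jar side [205.3, 149.6, 226.9, 176.1]
bottle scene [157.6, 229.4, 166.5, 248.2]
bottle side [239.8, 123.9, 257.8, 168.7]
tape_roll scene [156.7, 300.2, 188.0, 332.4]
tape_roll side [393.7, 246.7, 430.0, 270.0]
```

View pics/w14.png

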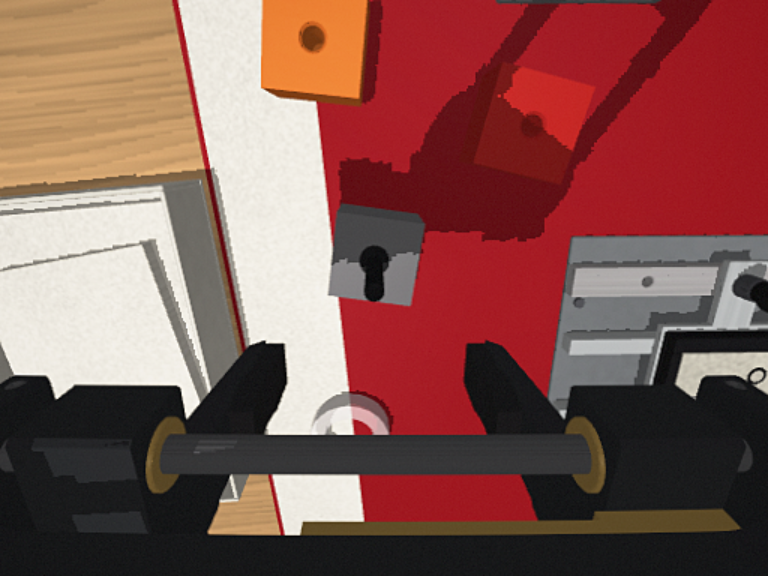

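View pics/sd14.png

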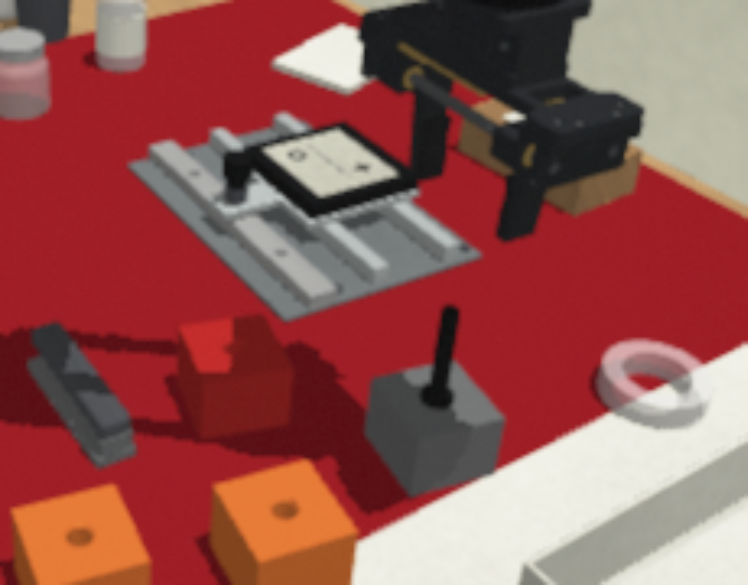

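View pics/sc14.png

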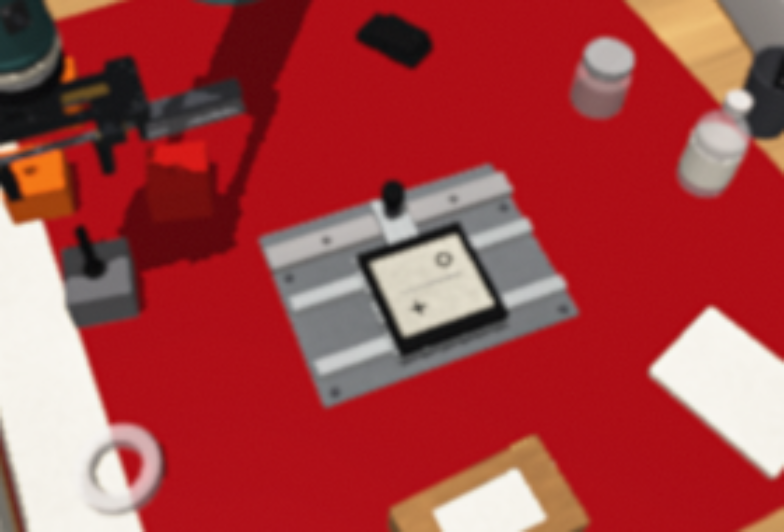

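Run:
```python
from bench import *
print(sign_off())
```

```text
the job is handed in; nothing more can be done
None
```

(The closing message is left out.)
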